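Point out the highlighted line and the signature box on a consent form

ROBOT

A 7-joint arm with a two-finger parallel gripper is mounted at the origin on the work surface. World frame = base frame: x ahead of the robot, y to its left, z up, the work surface at z = 0. Lengths are in m, angles in rad, forces in N, time in s.
With the tool pointing down it reaches from about 0.425 to 0.875 m from the base axis. Payload 8.4 kg.
Tool frame: the origin (TCP) lies on the centre line of the jaws, within the pads' length; the fingertips stand manip.tip_reach ahead of it and the grasp point (between the pads) lies 2 mm behind it (manip.tip_reach is the distance from the TCP to the fingertips, in m); x points along the fingers, y is the direction in which the jaws open and shut, and the axes are right-handed (so a half turn about x gives the same grasp; the last joint's range is limited). The gripper opens to 87 mm and grips with 3 to 60 N. Pads are 19 mm wide; open, the fingers measure 117 mm over their backs; the gripper's body (75 mm by 190 mm) begins 51 mm behind the grasp point.
Start: joints at [-1.314, 0.333, 0.04, 1.465, -0.013, 1.343, -0.059], TCP at [0.226, 0.609, 0.21] pointing down, gripper open.
Joint ranges: [-2.58, 2.58], [-0.38, 2.09], [-1.3, 1.39], [0.25, 2.4], [-1.5, 4.64], [0.08, 2.09], [-2.65, 2.65]. Speed limits (rad/s): [2.22, 2.22, 2.79, 2.79, 3.14, 3.14, 3.14].

INTERFACE

Orientations are given as a unit quaternion [w, x, y, z].
In Python, from bench import manip gives the robot as it stands.
- The arm moves only by the tool move_arm, never from a script. Its argument "deltas" is a list that holds one entry, the list of rows, each a list of 4 numbers: the shift along the tool's x, y, z in cm, then the turn about the tool's x in rad. In form: [[[tx, ty, tz, roll], ...]]. A call has 1 to 12 rows; each row is the pose to reach, as a shift and turn from the pose measured when the call began, along the tool's axes at that moment; what a row does not reach only later rows make up. A row lasts 1/10 s, in which the tool goes at most 50 mm and 8.59 degrees, less where a joint would pass 70% of its speed; a pose out of reach is approached as far as the arm can. A call with a gripper value outside its range is refused whole. "fingers" is the gripper command: -1 is fully open, 1 is shut, values between are in proportion, set as the call begins (left out, the last holds). The fingers move at their own pace and stop on an object; the grip force is fixed at half the most. Time passes only in rows, so rows that repeat a pose let the fingers close. It gives the time, the measured TCP pose, the force and the opening at its end, in the units of the state.
- manip.get_state(): the state, without advancing time (a new reading comes with each control period).
- manip.get_image(name): name is "scene" or "top"; returns a dict with "color" (480x640x3 uint8, blue, green, red), "fx", "fy", "cx", "cy" (pixels), "rvec" (rotation vector, rad) and "tvec" (3), from world to camera coordinates, as OpenCV has them. Camera axes: x right, y down, z forward; pixel columns grow to the right and rows downward; lengths in m; the calibration is good to about 2 mm. A picture is of the moment at which its call begins. There is no depth.
- manip.hand_in(): hands the job in, once; it reports no verdict.
The state is a dict: "time": time; "q": joint angles; "joint_vel": joint speeds; "joint_efforts": joint torques, N m; "tool_pos": TCP position; "eef_rot": TCP orientation; "force": force on the tool from outside, world axes, zero at the start; "torque": the same for the moment, N m; "width": finger opening in m.
Only numpy, scipy, OpenCV 4.12 (cv2) and the standard library are available. Lean on these libraries where they do the work, as an engineer would, in place of code of your own. Each camera call takes 0.05 s, during which the arm holds its last target.

TASK

Show the person across the desk what to fill in on the clipboard form: starting over the tick box of the yellow-highlighted row, run the fingertips along that row to its other end, then move on to the red-framed signature box and finish there, still pointing at it. Point from close by, with the fingertips a centimetre or two above the paper, but never touch the clipboard or its form, and leave the carton, the vial and the pen where they are.

Things in the scene. Friction and masses are not known exactly. Their poses are not given: they have to be found in the camera images.
- clipboard: Brown clipboard, 320 (x) by 230 (y) by 4 mm, fixed flat on the desk, white form on it, paper surface 5 mm above the desk. Origin: centre of its underside. x points from the steel clip (head, robot's side, 25 mm high) to the form's foot at the far side, where the reader sits; form lines run from -y (reader's left) to +y, z up.
- marked_row: The one form row of five that is highlighted yellow: 180 mm long (y) by 20 mm wide (x), printed on the paper; rows are 22 mm apart and which place it has varies. Origin: the middle of the row, on the paper's surface (5 mm above the desk). Axes as the clipboard's: y along the row from its tick box to its other end, z up.
- row_start (a point): Centre of the small black-outlined square tick box (12 mm) of the yellow row, 75 mm from the row's middle towards -y, on the paper's surface. The trace starts over it. The place pointed at is taken midway between the fingertips, with the fingers pointing down, so keep the fingers closed.
- row_end (a point): The other end of the yellow row, middle of its last, empty cell, 75 mm from the row's middle towards +y, on the paper's surface. The trace of the row ends over it.
- sign_box: The signature box framed in red, with a red stick-on flag at its foot edge: 30 mm (x) by 80 mm (y), printed at the foot of the form. It may be the left or the right of the two signature boxes there (the other has a thin black frame). Origin: the box's centre, on the paper's surface. Axes as the clipboard's.
- carton_mid (a point): Centre of a white and blue vial carton, 40 by 85 by 36 mm high, loose, standing flat on the form between the clip and the rows; its top is about 41 mm above the desk. Not to be moved.
- vial_mid (a point): Half-way up a glass vial with an orange cap, 24 mm across and 50 mm high, loose, upright on the desk beside the clipboard. Not to be moved.
- pen_mid (a point): Middle of a black ball pen, 150 mm long, 11 mm thick, loose, lying on the desk beside the clipboard. Not to be moved.
There are look-alikes about, which are no part of the job. There is more than one size of the part that bears vial_mid; the job needs the smallest.

How it is judged:
By the outcome, as a careful person would: the job done as asked, in the order asked, and still so for the second after the job is handed in, with the robot touching nothing.
It also fails if it takes over 40 s, if anything falls off the work surface, if the arm or the gripper's body presses on something with over 40 N, if the wrist force passes 120 N, or if a joint passes its speed limit or range.

## Working session

There is one attempt and no reset: what is moved stays moved. The work goes in short steps, Python scripts to look and compute and a tool call to move; the robot and the scene stay as the last step left them, time stands still between calls to the robot, and variables do not carry over. Pictures are saved under pics/ and viewed, and the job is handed in when it is done.

Besides the shell and the picture viewer there is one more tool, called after "Request:" by a JSON object that holds its "method" and its "body". move_arm: Moves the arm, as the interface text tells. Its arguments: {"type":"object","properties":{"deltas":{"type":"array"},"fingers":{"type":"number"}},"required":["deltas"]}

```bash
mkdir -p pics; python3 - <<'E'
from bench import manip
import cv2
for n in ("scene","top"):
    d=manip.get_image(n); cv2.imwrite(f"pics/{n}0.png",d["color"])
    print(n,d["fx"],d["fy"],d["cx"],d["cy"],d["rvec"],d["tvec"])
print(manip.get_state(), manip.tip_reach)
E
```

```text
scene 440.6718721813009 440.6718721813009 318.8088958504501 241.36406156297525 [ 2.31570089  0.66795867 -0.27482669] [-0.47573547 -0.13234154  0.93104886]
top 578.5200533350996 578.5200533350996 318.7800199458116 225.9528581840927 [ 2.20732439 -2.1889867   0.03070164] [0.03367349 0.53576932 1.01352121]
{'time': 0.1, 'q': array([-1.31417641,  0.33385347,  0.03989067,  1.46617685, -0.01338686,
        1.34328716, -0.05847311]), 'joint_vel': array([ 0.00079545, -0.0003907 , -0.00015303, -0.00236979, -0.00059679,
        0.00084609,  0.00061547]), 'joint_efforts': array([ 3.94512346e-03, -6.57814050e+01,  1.33999061e+00, -4.04708362e+01,
       -5.94891468e-02,  4.10660694e-02,  5.54926601e-05]), 'tool_pos': array([0.22632143, 0.60886151, 0.20944284]), 'eef_rot': array([ 0.69589476,  0.1246261 ,  0.69599584, -0.12565276]), 'force': array([ 0.00498811, -0.27184902, -0.78163373]), 'torque': array([-0.02256251, -0.01135609,  0.02357352]), 'width': 0.08706519290586069} 0.017
```

View pics/scene0.png

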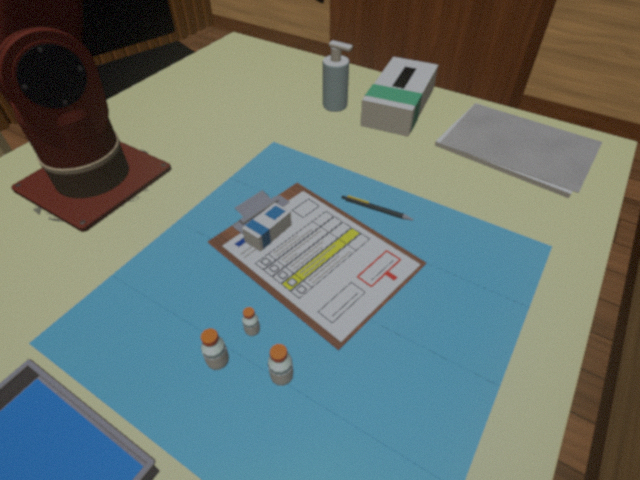

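View pics/top0.png

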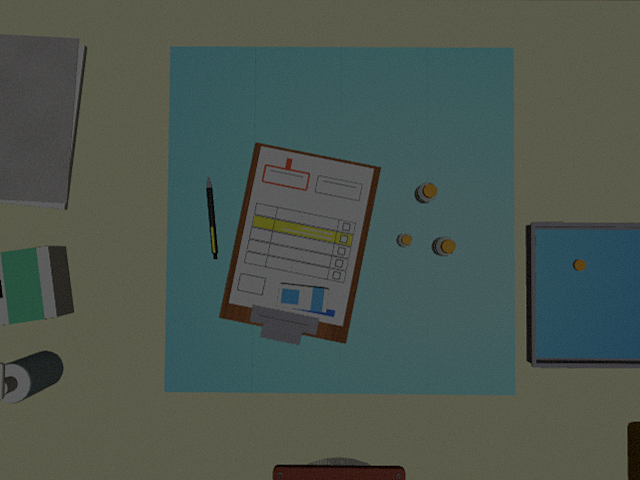

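The top view shows the clipboard with its clip at the bottom (280,320). The yellow row runs from its tick box at (344,239) to (262,223), and the red box is at (286,177). The other signature box, framed in black, is at (338,187). There are three vials at (426,192), (404,240) and (444,247). The smallest is at (404,240). The pen is at (212,220).

```bash
cat > h.py <<'E'
import numpy as np, cv2
def w2p(d,P):
    K=np.array([[d["fx"],0,d["cx"]],[0,d["fy"],d["cy"]],[0,0,1]])
    return cv2.projectPoints(np.array(P,float).reshape(-1,3),np.array(d["rvec"]),np.array(d["tvec"]),K,None)[0].reshape(-1,2)
def p2w(d,uv,z):
    R=cv2.Rodrigues(np.array(d["rvec"]))[0];t=np.array(d["tvec"]).ravel()
    C=-R.T@t; v=R.T@np.array([(uv[0]-d["cx"])/d["fx"],(uv[1]-d["cy"])/d["fy"],1])
    return C+v*(z-C[2])/v[2]
E
python3 - <<'E'
from bench import manip
import cv2
from h import *
d=manip.get_image("top"); c=d["color"][130:350,210:450]
cv2.imwrite("pics/topc.png",cv2.convertScaleAbs(cv2.resize(c[0:150,30:190],None,fx=5,fy=4,interpolation=3)[:, :],alpha=1.6)[:600,:800])
s=manip.get_image("scene"); c=s["color"][175:355,200:440]
cv2.imwrite("pics/scenec.png",cv2.resize(c,None,fx=3.3333,fy=3.3333,interpolation=3))
tp=manip.get_state()["tool_pos"]
print(w2p(d,tp),w2p(s,tp),w2p(d,[0,0,0]))
E
```

```text
[[-88.02802922 435.84978501]] [[335.59077885   1.91807228]] [[338.00092077 531.77111786]]
```

View pics/topc.png

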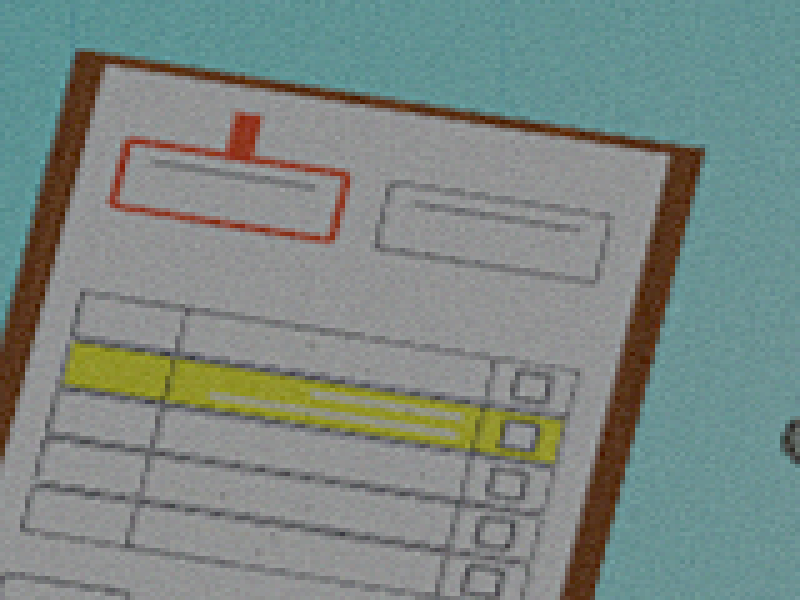

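View pics/scenec.png

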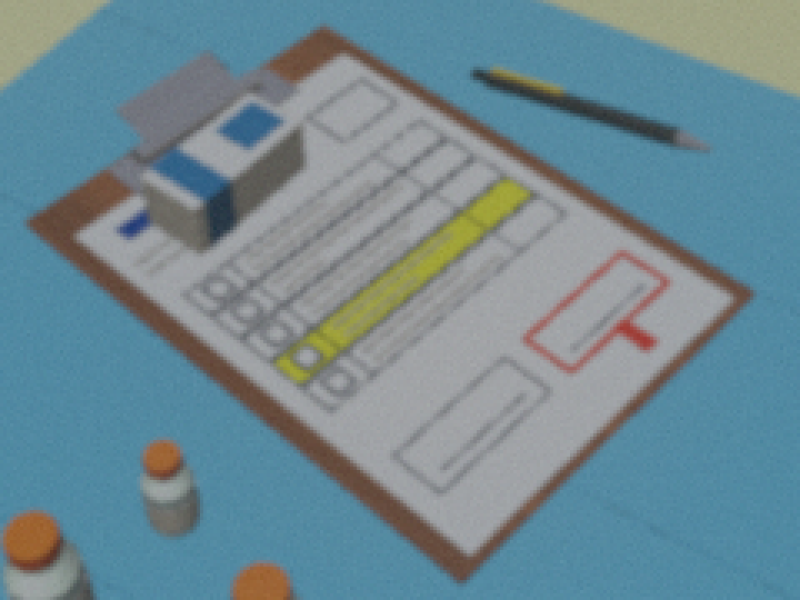

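```bash
python3 - <<'E'
from bench import manip
from h import *
d=manip.get_image("top"); s=manip.get_image("scene")
T=lambda x,y:(240+(x+.5)/5-.5,130+(y+.5)/4-.5)
S=lambda x,y:(200+(x+.5)/3.3333-.5,175+(y+.5)/3.3333-.5)
pts={"start":((520,436),(308,356)),"rowL":((69,364),(513,189)),"rowR":((560,440),(292,370)),"sign":((230.5,190.5),(597,312)),
"cornFL":((77,51),(752,292)),"cornFR":((705,149),(463,581)),"rTL":((128,139),(665,283)),"rTR":((350,175),(572,370)),"rBR":((332,242),(525,340)),"rBL":((112,206),(623,252))}
W={}
for k,(a,b) in pts.items():
    A=p2w(d,T(*a),.005);B=p2w(s,S(*b),.005); W[k]=A; print(k,A.round(4),B.round(4))
m=(W["rowL"]+W["rowR"])/2; e=W["rowL"]-W["rowR"]; print(np.linalg.norm(e), np.degrees(np.arctan2(e[1],e[0])))
y=e/np.linalg.norm(e); print("mid",m,"start",m-.075*y,"end",m+.075*y)
# carton, vial, pen
for k,uv,z in(("vial",(404,240),.045),("carton",(303,297),.041),("pen",(212,220),.005)): print(k,p2w(d,uv,z))
print(cv2.Rodrigues(np.array(d["rvec"]))[0])
E
```

```text
start [ 0.5135 -0.0061  0.005 ] [ 0.5143 -0.0057  0.005 ]
rowL [0.5442 0.1547 0.005 ] [0.5441 0.1499 0.005 ]
rowR [ 0.5118 -0.0203  0.005 ] [ 0.5125 -0.0171  0.005 ]
sign [0.6222 0.098  0.005 ] [0.6236 0.096  0.005 ]
cornFL [0.6844 0.1536 0.005 ] [0.6853 0.1503 0.005 ]
cornFR [ 0.642  -0.0712  0.005 ] [ 0.6436 -0.0722  0.005 ]
rTL [0.645  0.1349 0.005 ] [0.6446 0.1321 0.005 ]
rTR [0.6294 0.0554 0.005 ] [0.63   0.0563 0.005 ]
rBR [0.5994 0.0615 0.005 ] [0.6012 0.0606 0.005 ]
rBL [0.6149 0.1402 0.005 ] [0.6164 0.14   0.005 ]
0.17795583142444463 79.52301311777349
mid [0.52802119 0.06719645 0.005     ] start [ 0.51438315 -0.00655315  0.005     ] end [0.54165923 0.14094606 0.005     ]
vial [ 0.51139379 -0.10770914  0.045     ]
carton [0.41263409 0.06378068 0.041     ]
pen [0.54471825 0.22855138 0.005     ]
[[ 0.00850977 -0.99992295 -0.00903766]
 [-0.99927616 -0.00816845 -0.03715413]
 [ 0.03707744  0.00934729 -0.99926868]]
```

```bash
python3 - <<'E'
from bench import manip
from h import *
from scipy.spatial.transform import Rotation as R
d=manip.get_image("top"); s=manip.get_image("scene"); st=manip.get_state()
q=st["eef_rot"]; r=R.from_quat([q[1],q[2],q[3],q[0]]).as_matrix(); print(r.round(3))
g=p2w(s,(335,108),0);print("bottle",g)
for z in (.1,.15,.2,.25): print(z,w2p(s,[g[0],g[1],z]))
g=p2w(s,(388,130),0);print("box",g)
for z in (.05,.1,.15,.2): print(z,w2p(s,[g[0],g[1],z]))
g=p2w(s,(216,366),0);print("vial big",g)
for z in (.05,.07,.09): print(z,w2p(s,[g[0],g[1],z]))
for n,t in (("start",(.514,-.006)),("end",(.542,.140)),("sign",(.623,.097))):
    print(n,(r.T@(np.array([*t,.037])-st["tool_pos"])*100).round(2))
c=s["color"][0:150,250:450]; cv2.imwrite("pics/arm.png",cv2.resize(c,None,fx=4,fy=4))
E
```

```text
[[-0.     0.348  0.937]
 [-0.     0.937 -0.348]
 [-1.    -0.     0.   ]]
bottle [0.28848996 0.50995425 0.        ]
0.1 [[335.75419147  69.84081199]]
0.15 [[336.17244812  48.67863386]]
0.2 [[336.62228978  25.91837543]]
0.25 [[337.1074346    1.37191291]]
box [0.44677546 0.49048611 0.        ]
0.05 [[390.31129881 111.09110396]]
0.1 [[392.79652225  90.75931848]]
0.15 [[395.4760695   68.83775638]]
0.2 [[398.37365964  45.13237023]]
vial big [ 5.06373365e-01 -1.87325255e-01  1.11022302e-16]
0.05 [[209.39333419 348.57854521]]
0.07 [[206.51923598 340.99968872]]
0.09 [[203.4976183  333.03183059]]
start [ 17.33 -47.64  48.39]
end [ 17.32 -32.98  45.93]
sign [ 17.32 -34.19  55.02]
```

View pics/arm.png

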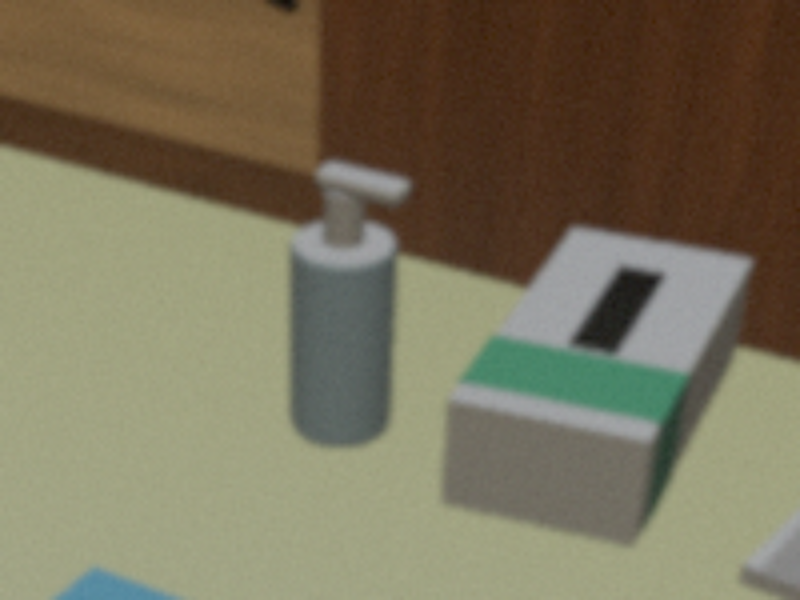

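Candidates:
- **Row:** yellow at (303,231), or the four white rows. I take the yellow one, with its tick box at (344,239).
- **Signature box:** red frame with flag at (286,177), or black frame at (338,187). I take the red one.
- **Vials to avoid:** the smallest is at (404,240), the larger ones at (426,192) and (444,247).

Both cameras agree on the points within about 2 mm, and the row measures 178 mm, the box about 31 x 80 mm. First I close the fingers and lift clear of the pump bottle, which is about 17 cm high.

Request:
{"method": "move_arm", "body": {"deltas": [[[-4,0,0,0],[-8,0,0,0],[-8,0,0,0],[-8,-2,5,0],[-8,-4,10,0],[-8,-6,15,0],[-8,-8,20,0],[-8,-10,24,0],[-8,-12,28,0],[-8,-12,28,0],[-8,-12,28,0]]], "fingers": 1}}

```text
time: 1.5
tool_pos: [0.4485, 0.3975, 0.2901]
eef_rot: [0.696, 0.126, 0.696, -0.127]
force: [0.6, 0.1, -0.2]
width: 0.0072
```

```bash
cat > g.py <<'E'
from bench import manip
from h import *
from scipy.spatial.transform import Rotation as R
def rel(pts):
    st=manip.get_state(); q=st["eef_rot"]; r=R.from_quat([q[1],q[2],q[3],q[0]]).as_matrix()
    print(st["time"],st["tool_pos"].round(4),"width",st["width"],"down",r[:,0].round(4),"jaw",r[:,1].round(3),"F",st["force"].round(1))
    for n,t in pts: print(n,(r.T@(np.array(t)-st["tool_pos"])*100).round(2))
P=[("start_hi",(.514,-.006,.15)),("start",(.514,-.006,.037)),("end",(.542,.140,.037)),("sign",(.623,.097,.037))]
E
python3 -c "from g import *; rel(P)"
```

```text
1.5 [0.4485 0.3975 0.2901] width 0.007246193264265743 down [ 2.e-04 -3.e-04 -1.e+00] jaw [ 0.352  0.936 -0.   ] F [ 0.6  0.1 -0.2]
start_hi [ 14.02 -35.46  20.34]
start [ 25.32 -35.46  20.33]
end [ 25.32 -20.81  17.81]
sign [ 25.32 -21.98  26.91]
```

Request:
{"method": "move_arm", "body": {"deltas": [[[1.4,-3.5,2,0],[2.8,-7,4,0],[4.2,-10.5,6,0],[5.6,-14,8,0],[7,-17.5,10,0],[8.4,-21,12,0],[9.8,-25,14.2,0],[11.2,-28.5,16.3,0],[12.6,-32,18.4,0],[14,-35.5,20.3,0],[14,-35.5,20.3,0],[14,-35.5,20.3,0]]]}}

```text
time: 2.7
tool_pos: [0.5133, -0.0052, 0.1499]
eef_rot: [0.696, 0.126, 0.696, -0.126]
force: [-0.1, 1.5, -0.0]
width: 0.0004
```

```bash
python3 - <<'E'
from g import *
rel(P)
s=manip.get_image("scene"); cv2.imwrite("pics/s1.png",s["color"])
st=manip.get_state(); print(w2p(s,st["tool_pos"]-[0,0,.017]))
E
```

```text
2.7 [ 0.5133 -0.0052  0.1499] width 0.00035699096188020944 down [-6.e-04  0.e+00 -1.e+00] jaw [ 0.352  0.936 -0.   ] F [-0.1  1.5 -0. ]
start_hi [-0.01 -0.05  0.1 ]
start [11.29 -0.05  0.1 ]
end [11.29 14.6  -2.41]
sign [11.28 13.42  6.68]
[[287.52739188 226.34627115]]
```

View pics/s1.png

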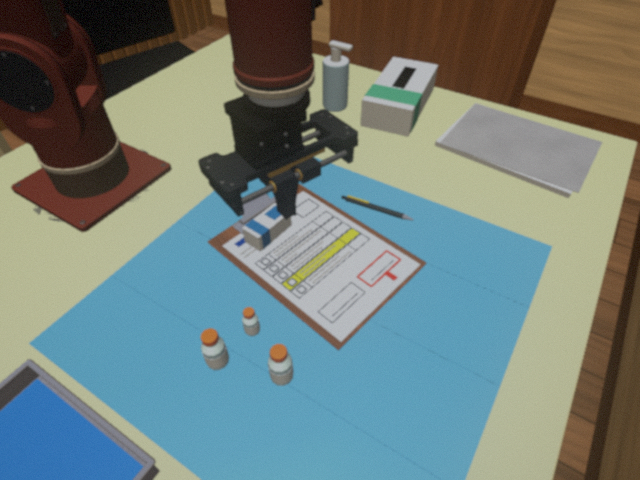

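```bash
python3 - <<'E'
from g import *
s=manip.get_image("scene"); c=s["color"][130:280,190:390]; cv2.imwrite("pics/s2.png",cv2.convertScaleAbs(cv2.resize(c,None,fx=4,fy=4,interpolation=3),alpha=1.8))
d=manip.get_image("top"); c=d["color"][130:350,210:450];cv2.imwrite("pics/t2.png",cv2.convertScaleAbs(cv2.resize(c,None,fx=2.7,fy=2.7,interpolation=3),alpha=1.8))
st=manip.get_state()
for p in (st["tool_pos"]-[0,0,.017],st["tool_pos"]):
  print((w2p(s,p)-[190,130])*4,w2p(d,p))
E
```

```text
[[390.80863695 384.52410168]] [[344.99087316 237.21174319]]
[[387.91253015 350.82732302]] [[345.39487658 237.01432537]]
```

View pics/s2.png

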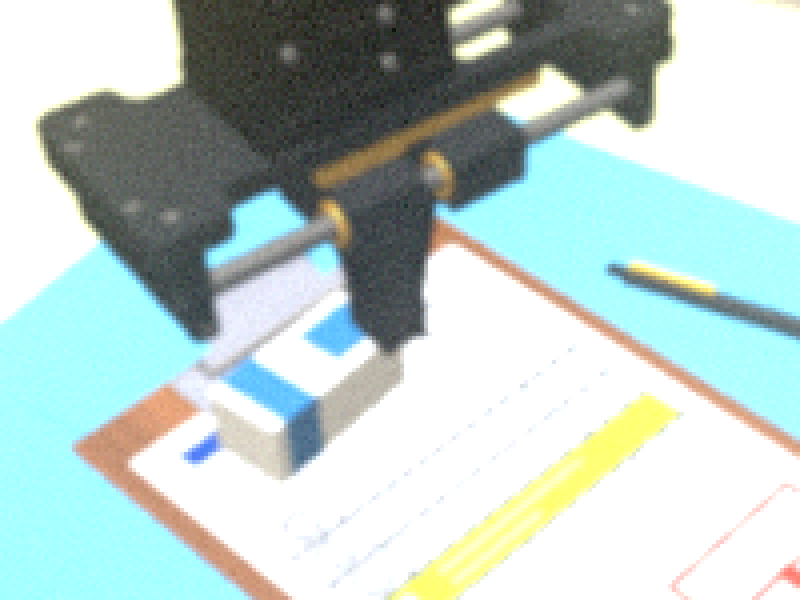

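View pics/t2.png

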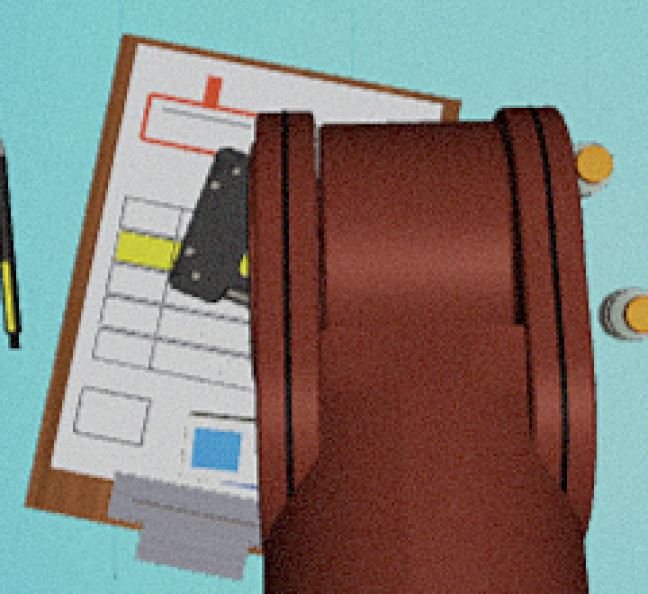

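```bash
python3 - <<'E'
from g import *
s=manip.get_image("scene");d=manip.get_image("top")
st=manip.get_state(); q=st["eef_rot"]; r=R.from_quat([q[1],q[2],q[3],q[0]]).as_matrix()
for z in (.053,.07,.1,.13): 
  p=[st["tool_pos"]+r@np.array([-z,j,w]) for j in (.095,-.095) for w in (.0375,-.0375)]
  print(z,"scene",((w2p(s,p)-[190,130])*4).round().tolist(),"top",((w2p(d,p)-[210,130])*2.7).round().tolist())
for x in (-.017,0,.017): print(x,((w2p(s,[st["tool_pos"]+r@np.array([x,0,w]) for w in (-.0095,.0095)])-[190,130])*4).round().tolist())
E
```

```text
0.053 scene [[667.0, 183.0], [534.0, 82.0], [185.0, 428.0], [69.0, 295.0]] top [[229.0, 158.0], [178.0, 289.0], [563.0, 285.0], [513.0, 418.0]]
0.07 scene [[669.0, 144.0], [534.0, 43.0], [177.0, 388.0], [59.0, 255.0]] top [[227.0, 155.0], [175.0, 289.0], [568.0, 285.0], [517.0, 420.0]]
0.1 scene [[674.0, 69.0], [534.0, -31.0], [161.0, 313.0], [39.0, 180.0]] top [[224.0, 148.0], [170.0, 288.0], [578.0, 283.0], [525.0, 424.0]]
0.13 scene [[680.0, -11.0], [533.0, -109.0], [143.0, 231.0], [18.0, 99.0]] top [[221.0, 142.0], [165.0, 287.0], [589.0, 282.0], [534.0, 428.0]]
-0.017 [[369.0, 302.0], [399.0, 331.0]]
0 [[372.0, 337.0], [402.0, 367.0]]
0.017 [[375.0, 371.0], [405.0, 400.0]]
```

The fingertips look higher in the scene view than the tool pose implies: seen near crop (388,335), predicted (391,385). I need to resolve this before descending, so I'll triangulate.

```bash
python3 - <<'E'
from g import *
s=manip.get_image("scene"); c=s["color"][90:190,260:370]; cv2.imwrite("pics/s3.png",cv2.convertScaleAbs(cv2.resize(c,None,fx=6,fy=6,interpolation=3),alpha=2.5))
c=s["color"][290:390,190:300]; cv2.imwrite("pics/s4.png",cv2.resize(c,None,fx=6,fy=6,interpolation=3))
d=manip.get_image("top"); c=d["color"][170:250,260:360];cv2.imwrite("pics/t3.png",cv2.convertScaleAbs(cv2.resize(c,None,fx=7,fy=7,interpolation=3),alpha=2.5))
E
```

```text
(no output)
```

View pics/s3.png

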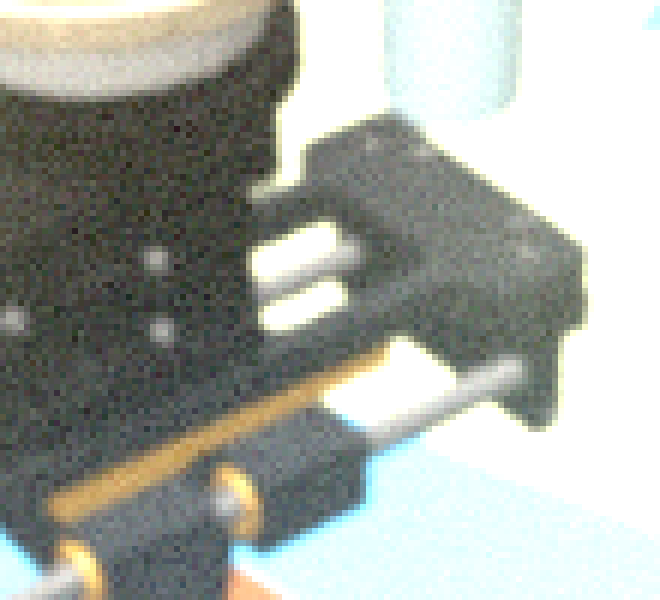

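View pics/t3.png

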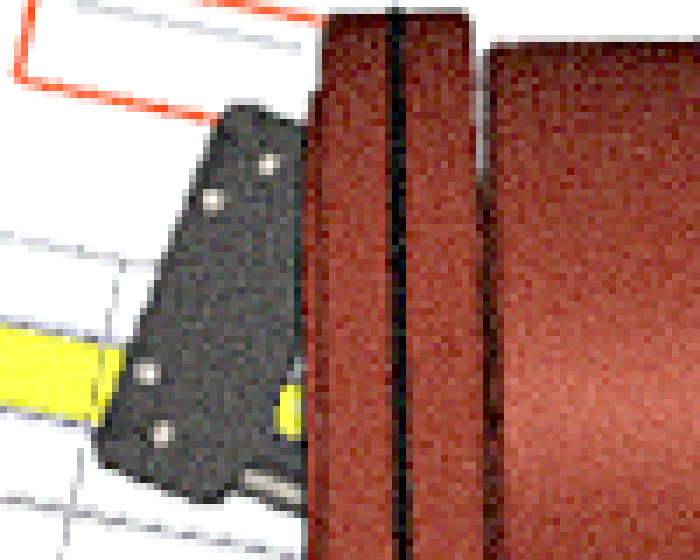

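View pics/s4.png

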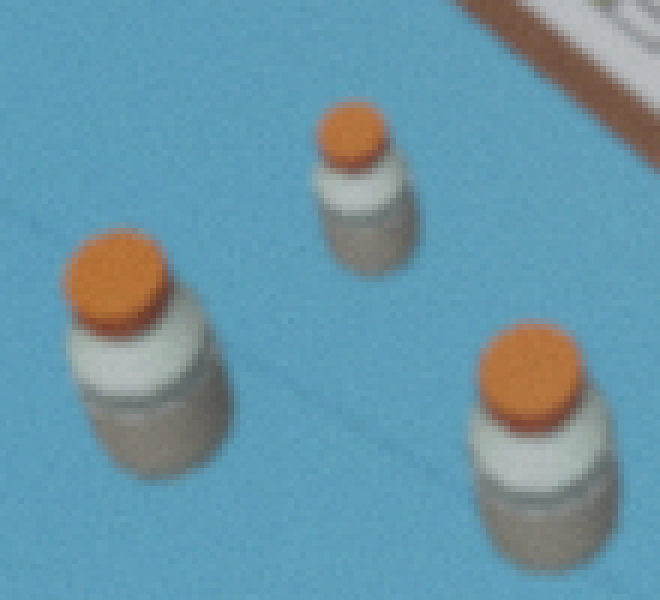

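```bash
python3 - <<'E'
from g import *
s=manip.get_image("scene");d=manip.get_image("top")
def tri(us,ud):
    Ps=[];
    for m,u in((s,us),(d,ud)):
        K=np.array([[m["fx"],0,m["cx"]],[0,m["fy"],m["cy"]],[0,0,1]])
        Ps.append(K@np.c_[cv2.Rodrigues(np.array(m["rvec"]))[0],np.array(m["tvec"]).ravel()])
    X=cv2.triangulatePoints(Ps[0],Ps[1],np.array(us,float).reshape(2,1),np.array(ud,float).reshape(2,1)).ravel();X=X[:3]/X[3]
    print(X.round(4),"res",(w2p(s,X)-us).round(1),(w2p(d,X)-ud).round(1))
S=lambda x,y:(260+(x+.5)/6-.5,90+(y+.5)/6-.5)
T=lambda x,y:(260+(x+.5)/7-.5,170+(y+.5)/7-.5)
tri(S(375,143),T(163,434));tri(S(425,152),T(149,374));tri(S(530,250),T(213,200))
tri((190+352.5/6-.5,290+128.5/6-.5),(404,239.7))
# carton: top edge corners
st=manip.get_state(); q=st["eef_rot"]; r=R.from_quat([q[1],q[2],q[3],q[0]]).as_matrix()
for p in [(190+352.5/6-.5,290+128.5/6-.5)]: print(p2w(s,p,.05), p2w(d,(404,239.7),.05))
print(st["tool_pos"])
E
```

```text
[0.5182 0.083  0.274 ] res [[-0.4  0. ]] [[-0.1 -0.2]]
[0.5294 0.0857 0.2739] res [[-0.4  0. ]] [[-0.1 -0.2]]
[0.5629 0.0745 0.2665] res [[-0.4  0. ]] [[-0.1 -0.2]]
[ 0.5114 -0.1082  0.0451] res [[ 0.9 -0.1]] [[0.3 0.3]]
[ 0.51292921 -0.11120629  0.05      ] [ 0.51183244 -0.1070179   0.05      ]
[ 0.51356372 -0.00571305  0.15038488]
```

```bash
python3 - <<'E'
from g import *
s=manip.get_image("scene")["color"]; a=cv2.imread("pics/scene0.png")
df=cv2.absdiff(s,a).max(2)
c=np.hstack([s[190:250,260:310],cv2.cvtColor(cv2.convertScaleAbs(df,alpha=3),8)[190:250,260:310]]) 
cv2.imwrite("pics/df.png",cv2.resize(c,None,fx=8,fy=8,interpolation=0))
E
```

```text
(no output)
```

View pics/df.png

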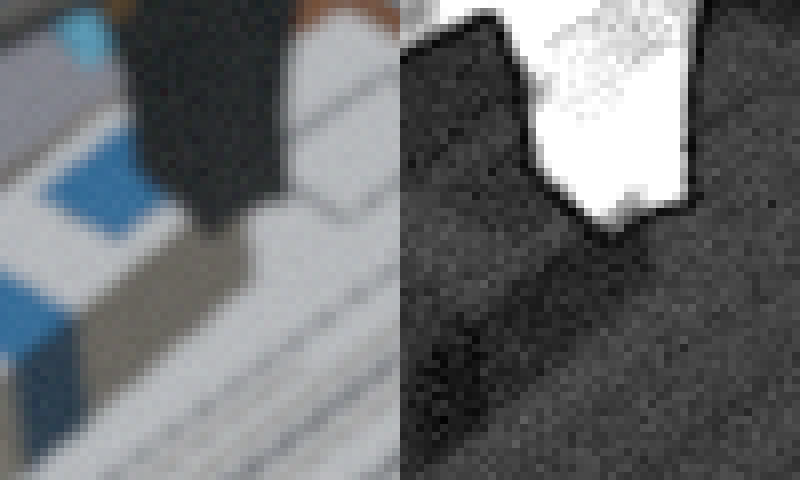

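The visible fingertips sit about 25 mm higher than the stated geometry. I'll descend part-way over the tick box, where parallax is smaller, and look again.

Request:
{"method": "move_arm", "body": {"deltas": [[[2,0,0,0],[4.5,0,0,0],[7,0,0,0],[9,-0.1,0.1,0],[10,-0.1,0.1,0],[10,-0.1,0.1,0]]]}}

```text
time: 3.8
tool_pos: [0.5133, -0.0073, 0.0494]
eef_rot: [0.695, 0.126, 0.696, -0.127]
force: [0.1, -0.4, 0.0]
width: 0.0003
```

```bash
python3 - <<'E'
from g import *
rel(P)
s=manip.get_image("scene"); c=s["color"][190:290,220:360]; cv2.imwrite("pics/s5.png",cv2.resize(c,None,fx=5.5,fy=5.5,interpolation=3))
t=manip.get_state()["tool_pos"]
for z in (0,.017): print(z,(w2p(s,t-[0,0,z])),((w2p(s,t-[0,0,z])-[220,190])*5.5))
print("paper below",((w2p(s,[t[0],t[1],.005])-[220,190])*5.5))
E
```

```text
3.8 [ 0.5133 -0.0073  0.0494] width 0.0003255568131090447 down [-1.7e-03 -8.0e-04 -1.0e+00] jaw [ 0.352  0.936 -0.001] F [ 0.1 -0.4  0. ]
start_hi [-10.06   0.13   0.  ]
start [1.24 0.14 0.02]
end [ 1.22 14.8  -2.49]
sign [ 1.21 13.62  6.6 ]
0 [[289.86958093 264.49075263]] [[384.2826951  409.69913949]]
0.017 [[290.4706198  271.25427987]] [[387.58840889 446.89853929]]
paper below [[392.85964928 506.2161303 ]]
```

View pics/s5.png

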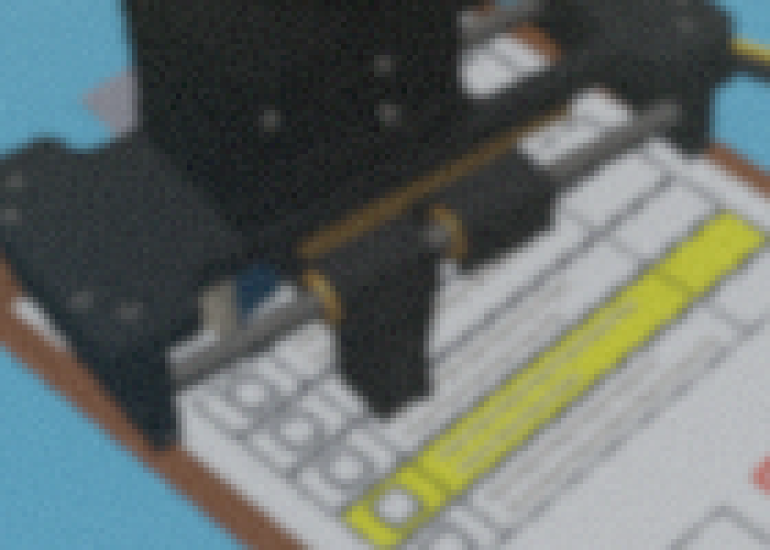

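The visible tip is still about 50 mm above the paper, while the stated geometry says 27 mm. To find which is right without touching the form, I'll go high to the bare mat beyond the clipboard's foot. There I'll feel gently for the desk, whose height is known.

Request:
{"method": "move_arm", "body": {"deltas": [[[-4,0,0,0],[-8,0,0,0],[-9,2,3,0],[-9,4.5,7,0],[-9,7,11,0],[-9,9.5,15,0],[-9,12,19,0],[-9,14.4,22,0],[-9,14.4,22,0],[-9,14.4,22,0]]]}}

```text
time: 4.85
tool_pos: [0.7712, 0.0503, 0.1405]
eef_rot: [0.696, 0.126, 0.696, -0.127]
force: [0.1, -0.1, -0.1]
width: 0.0008
```

Request:
{"method": "move_arm", "body": {"deltas": [[[3,0,0,0],[6,0,0,0],[9,0,0,0],[10.5,0,0,0],[10.5,0,0,0]]]}}

```text
time: 5.35
tool_pos: [0.7694, 0.05, 0.0343]
eef_rot: [0.695, 0.126, 0.697, -0.127]
force: [-0.1, 0.4, -1.2]
width: 0.0002
```

```bash
python3 - <<'E'
from g import *
rel(P)
s=manip.get_image("scene"); cv2.imwrite("pics/s6.png",s["color"])
t=manip.get_state()["tool_pos"]
print(w2p(s,t),w2p(s,t-[0,0,.017]),w2p(s,[t[0],t[1],0]))
E
```

```text
5.35 [0.7694 0.05   0.0343] width 0.00020786950084424277 down [-0.003  -0.0014 -1.    ] jaw [ 0.352  0.936 -0.002] F [-0.1  0.4 -1.2]
start_hi [-11.48 -14.25 -21.97]
start [ -0.18 -14.22 -21.94]
end [ -0.21   0.43 -24.45]
sign [ -0.23  -0.75 -15.36]
[[455.94636325 316.24260926]] [[453.46342311 322.56329   ]] [[450.75910095 329.44753046]]
```

View pics/s6.png

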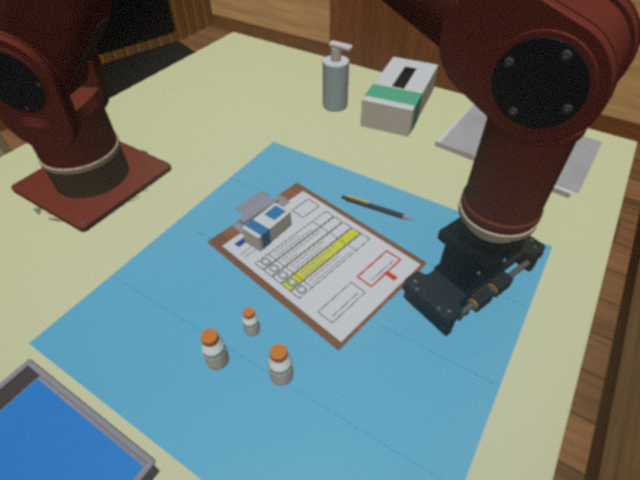

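Request:
{"method": "move_arm", "body": {"deltas": [[[0.5,0,0,0],[1,0,0,0],[1.2,0,0,0],[1.2,0,0,0]]]}}

```text
time: 5.8
tool_pos: [0.7706, 0.05, 0.0242]
eef_rot: [0.696, 0.126, 0.696, -0.127]
force: [-1.0, -0.4, 0.1]
width: 0.0004
```

Request:
{"method": "move_arm", "body": {"deltas": [[[0.1,0,0,0],[0.2,0,0,0],[0.3,0,0,0],[0.3,0,0,0]]]}}

```text
time: 6.2
tool_pos: [0.7705, 0.05, 0.021]
eef_rot: [0.696, 0.126, 0.696, -0.127]
force: [0.3, -0.7, 0.3]
width: 0.0003
```

Request:
{"method": "move_arm", "body": {"deltas": [[[0.1,0,0,0],[0.2,0,0,0],[0.3,0,0,0],[0.3,0,0,0]]]}}

```text
time: 6.6
tool_pos: [0.7704, 0.05, 0.0178]
eef_rot: [0.695, 0.126, 0.696, -0.127]
force: [-0.3, 0.4, 0.0]
width: 0.0002
```

Request:
{"method": "move_arm", "body": {"deltas": [[[0.1,0,0,0],[0.2,0,0,0],[0.2,0,0,0]]]}}

```text
time: 6.9
tool_pos: [0.7703, 0.05, 0.0156]
eef_rot: [0.695, 0.126, 0.696, -0.127]
force: [-0.1, -0.3, -0.4]
width: 0.0004
```

Request:
{"method": "move_arm", "body": {"deltas": [[[0.1,0,0,0],[0.2,0,0,0],[0.3,0,0,0],[0.3,0,0,0]]]}}

```text
time: 7.3
tool_pos: [0.7701, 0.05, 0.0123]
eef_rot: [0.695, 0.126, 0.696, -0.127]
force: [-0.9, 1.3, -0.8]
width: 0.0005
```

```bash
python3 - <<'E'
from g import *
rel([])
s=manip.get_image("scene"); c=s["color"][230:350,380:560]; cv2.imwrite("pics/s7.png",cv2.convertScaleAbs(cv2.resize(c,None,fx=4.4,fy=4.4,interpolation=3),alpha=2))
d=manip.get_image("top"); c=d["color"][60:240,220:440];cv2.imwrite("pics/t7.png",cv2.convertScaleAbs(cv2.resize(c,None,fx=3.3,fy=3.3,interpolation=3),alpha=1.8))
E
```

```text
7.3 [0.7701 0.05   0.0123] width 0.0005424857465999906 down [-0.0017 -0.0014 -1.    ] jaw [ 0.351  0.936 -0.002] F [-0.9  1.3 -0.8]
```

View pics/s7.png

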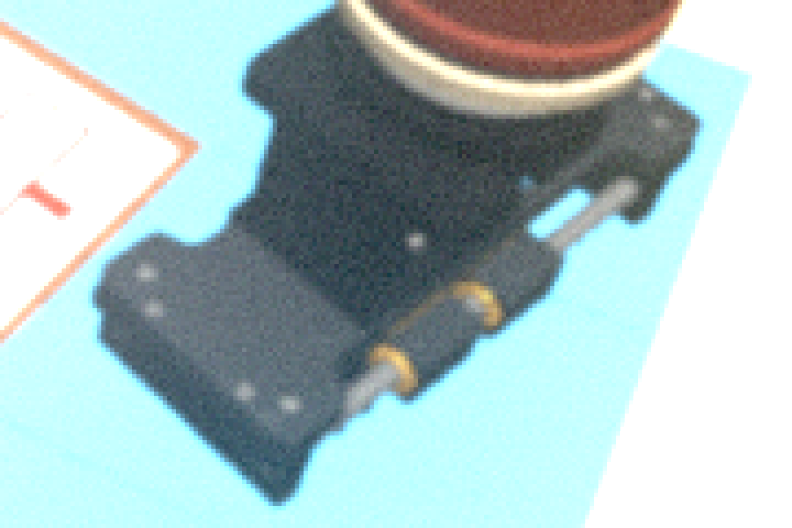

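The claimed tip would already be 5 mm inside the desk, and there is no contact force, so the pictures are right: the tool's reported height does not match its tips. I'll lower further in small steps to bound the real tip height.

Request:
{"method": "move_arm", "body": {"deltas": [[[0.1,0,0,0],[0.2,0,0,0],[0.3,0,0,0],[0.4,0,0,0],[0.5,0,0,0],[0.5,0,0,0]]]}}

```text
time: 8.0
tool_pos: [0.7701, 0.05, 0.0073]
eef_rot: [0.695, 0.126, 0.696, -0.127]
force: [-0.9, -0.2, 0.3]
width: 0.0003
```

Request:
{"method": "move_arm", "body": {"deltas": [[[0.1,0,0,0],[0.2,0,0,0],[0.3,0,0,0],[0.4,0,0,0],[0.4,0,0,0]]]}}

```text
time: 8.5
tool_pos: [0.77, 0.05, 0.0031]
eef_rot: [0.695, 0.126, 0.696, -0.127]
force: [-0.0, -0.2, 0.7]
width: 0.0002
```

```bash
python3 - <<'E'
from g import *
rel([])
s=manip.get_image("scene"); c=s["color"][230:350,380:560]; cv2.imwrite("pics/s8.png",cv2.convertScaleAbs(cv2.resize(c,None,fx=4.4,fy=4.4,interpolation=3),alpha=2))
E
```

```text
8.5 [0.77   0.05   0.0031] width 0.00019293218557666107 down [-0.002  -0.0014 -1.    ] jaw [ 0.351  0.936 -0.002] F [-0.  -0.2  0.7]
```

View pics/s8.png

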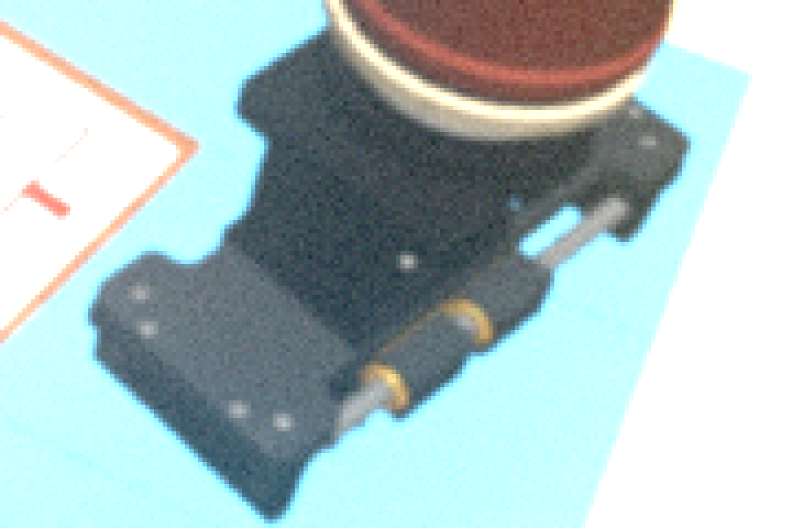

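View pics/t7.png

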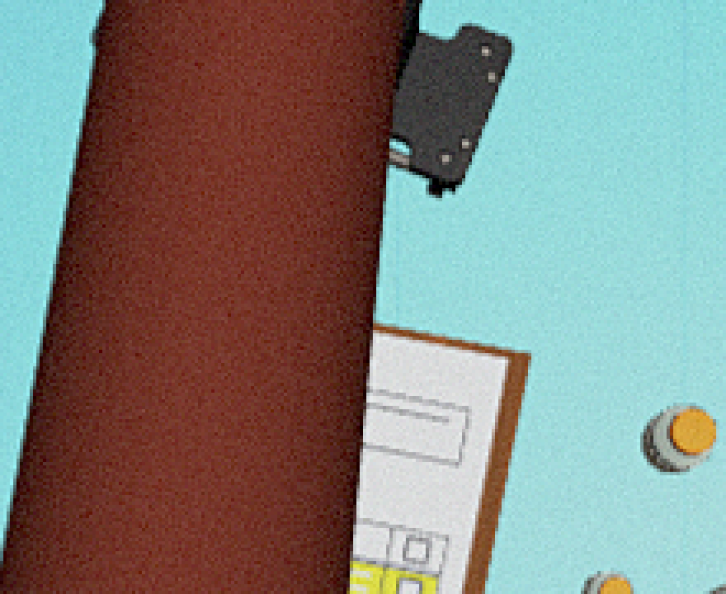

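```bash
python3 - <<'E'
from g import *
d=manip.get_image("top"); st=manip.get_state(); q=st["eef_rot"]; r=R.from_quat([q[1],q[2],q[3],q[0]]).as_matrix()
t=np.array([.7701,.05,.0123])
for p in ((486,51),(491,77),(466,144),(446,159)):
    u=(220+(p[0]+.5)/3.3-.5,60+(p[1]+.5)/3.3-.5)
    for z in (.12,.145): print(p,z,(r.T@(p2w(d,u,t[2]+z)-t)).round(4))
rel([])
E
```

```text
(486, 51) 0.12 [-0.1199 -0.0818  0.0291]
(486, 51) 0.145 [-0.1449 -0.0828  0.0214]
(491, 77) 0.12 [-0.1198 -0.0885  0.0183]
(491, 77) 0.145 [-0.1448 -0.0893  0.0109]
(466, 144) 0.12 [-0.1198 -0.0889 -0.016 ]
(466, 144) 0.145 [-0.1448 -0.0897 -0.0225]
(446, 159) 0.12 [-0.1198 -0.0826 -0.0261]
(446, 159) 0.145 [-0.1448 -0.0835 -0.0323]
8.6 [0.7701 0.0499 0.0033] width 0.0005747934860961088 down [-0.0018 -0.0014 -1.    ] jaw [ 0.351  0.936 -0.002] F [-0.4 -0.  -0. ]
```

Still no contact at tool height 3 mm, so the tips are no more than 3 mm below the TCP. Sideways the gripper matches the reported pose within about 1.5 mm. I return high to the tick box and use a tool height of about 12 mm, which by the pictures puts the tips about 15 mm above the paper. Even in the worst case the gap is 4 mm.

Request:
{"method": "move_arm", "body": {"deltas": [[[-4,0,0,0],[-8,0,0,0],[-12,0,0,0],[-13,-2.5,-4,0],[-13,-5,-8,0],[-13,-7.5,-12,0],[-13,-10,-16,0],[-13,-12.5,-19.5,0],[-13,-14.2,-22,0],[-13,-14.2,-22,0],[-13,-14.2,-22,0]]]}}

```text
time: 9.7
tool_pos: [0.5147, -0.0052, 0.1345]
eef_rot: [0.696, 0.126, 0.696, -0.126]
force: [-0.1, -0.2, 0.2]
width: 0.0005
```

```bash
sed -i 's/\.037)/.012)/g' g.py; python3 -c "from g import *; rel(P)"
```

```text
9.7 [ 0.5147 -0.0052  0.1345] width 0.0005208114222414976 down [-2.e-04 -0.e+00 -1.e+00] jaw [ 0.351  0.936 -0.   ] F [-0.1 -0.2  0.2]
start_hi [-1.55 -0.1  -0.03]
start [12.25 -0.1  -0.03]
end [12.25 14.55 -2.54]
sign [12.25 13.38  6.55]
```

Request:
{"method": "move_arm", "body": {"deltas": [[[3,-0.1,0,0],[6,-0.1,0,0],[9,-0.1,0,0],[10.5,-0.1,0,0],[10.5,-0.1,0,0]]]}}

```text
time: 10.2
tool_pos: [0.5137, -0.0062, 0.0274]
eef_rot: [0.695, 0.125, 0.697, -0.127]
force: [-0.8, -0.3, -0.2]
width: 0.0007
```

```bash
python3 - <<'E'
from g import *
rel(P)
s=manip.get_image("scene"); c=s["color"][220:310,230:360]; cv2.imwrite("pics/s9.png",cv2.resize(c,None,fx=6,fy=6,interpolation=3))
t=manip.get_state()["tool_pos"]
for z in (t[2]+.008,.005): print(z,((w2p(s,[t[0],t[1],z])-[230,220])*6).round(1))
E
```

```text
10.2 [ 0.5137 -0.0062  0.0274] width 0.0006761115700150367 down [-0.0037 -0.0018 -1.    ] jaw [ 0.351  0.936 -0.003] F [-0.8 -0.3 -0.2]
start_hi [-1.226e+01 -1.000e-02 -1.000e-02]
start [1.54 0.04 0.03]
end [ 1.5  14.69 -2.48]
sign [ 1.48 13.51  6.62]
0.03685181896314967 [[365.7 297.7]]
0.005 [[372.1 370.6]]
```

View pics/s9.png

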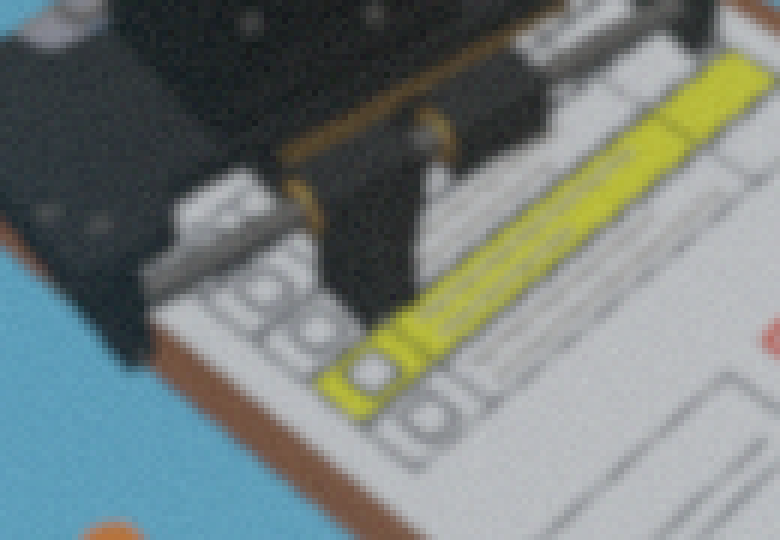

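The visible tip centre is at about (370,298) in the crop, matching tip = TCP + 9 mm. It is about 32 mm above the paper over the tick box at (376,372). I lower 1.6 cm and dwell.

Request:
{"method": "move_arm", "body": {"deltas": [[[0.5,0.1,0,0],[1,0.1,0,0],[1.4,0.1,0,0],[1.6,0.1,0,0],[1.6,0.1,0,0],[1.6,0.1,0,0]]]}}

```text
time: 10.85
tool_pos: [0.515, -0.0054, 0.013]
eef_rot: [0.695, 0.126, 0.696, -0.127]
force: [-0.0, -0.4, -0.2]
width: 0.0007
```

```bash
python3 - <<'E'
from g import *
rel(P)
s=manip.get_image("scene"); c=s["color"][220:310,230:360]; cv2.imwrite("pics/s10.png",cv2.resize(c,None,fx=6,fy=6,interpolation=3))
t=manip.get_state()["tool_pos"]
for z in (t[2]+.008,.005): print(z,((w2p(s,[t[0],t[1],z])-[230,220])*6).round(1))
E
```

```text
10.85 [ 0.515  -0.0054  0.013 ] width 0.0006911883172561373 down [-0.0015 -0.0013 -1.    ] jaw [ 0.351  0.936 -0.002] F [-0.  -0.4 -0.2]
start_hi [-13.7   -0.12  -0.08]
start [ 0.1  -0.1  -0.07]
end [ 0.08 14.56 -2.58]
sign [ 0.07 13.38  6.52]
0.021037444646238024 [[372.2 332.8]]
0.005 [[375.3 368.9]]
```

View pics/s10.png

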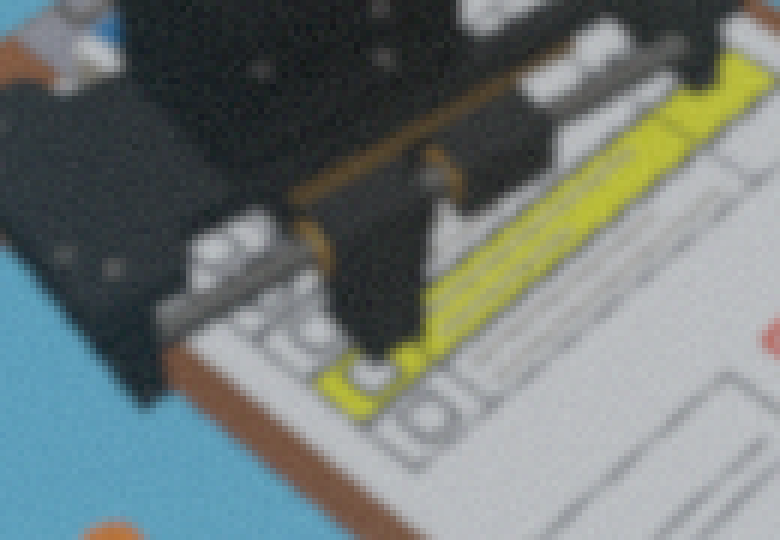

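The tips are about 16 mm above the tick box. Now I trace along the row in two calls.

Request:
{"method": "move_arm", "body": {"deltas": [[[0.1,0.6,-0.1,0],[0.1,1.2,-0.2,0],[0.1,1.9,-0.3,0],[0.1,2.6,-0.5,0],[0.1,3.3,-0.6,0],[0.1,4,-0.7,0],[0.1,4.7,-0.8,0],[0.1,5.4,-1,0],[0.1,6.1,-1.1,0],[0.1,6.7,-1.2,0],[0.1,7.3,-1.3,0],[0.1,7.3,-1.3,0]]]}}

```text
time: 12.1
tool_pos: [0.5287, 0.0686, 0.0119]
eef_rot: [0.695, 0.125, 0.696, -0.126]
force: [1.1, -0.0, 0.3]
width: 0.0005
```

```bash
python3 -c "from g import *; rel(P)"
```

```text
12.1 [0.5287 0.0686 0.0119] width 0.000525051912803812 down [-0.0014 -0.001  -1.    ] jaw [ 0.35   0.937 -0.001] F [ 1.1 -0.   0.3]
start_hi [-13.8   -7.52   1.23]
start [ 0.   -7.5   1.24]
end [-0.02  7.15 -1.25]
sign [-0.02  5.96  7.84]
```

Request:
{"method": "move_arm", "body": {"deltas": [[[0,0.6,-0.1,0],[0,1.2,-0.2,0],[0,1.9,-0.3,0],[0,2.6,-0.5,0],[0,3.3,-0.6,0],[0,4,-0.7,0],[0,4.7,-0.8,0],[0,5.4,-1,0],[0,6.1,-1.1,0],[0,6.7,-1.2,0],[0,7.2,-1.3,0],[0,7.2,-1.3,0]]]}}

```text
time: 13.3
tool_pos: [0.5418, 0.1415, 0.0118]
eef_rot: [0.695, 0.125, 0.696, -0.126]
force: [-0.4, -0.5, -0.1]
width: 0.0005
```

```bash
python3 - <<'E'
from g import *
rel(P)
s=manip.get_image("scene"); c=s["color"][190:290,290:420]; cv2.imwrite("pics/s11.png",cv2.resize(c,None,fx=6,fy=6,interpolation=3))
t=manip.get_state()["tool_pos"]
for z in (t[2]+.008,.005): print(z,((w2p(s,[t[0],t[1],z])-[290,190])*6).round(1))
E
```

```text
13.3 [0.5418 0.1415 0.0118] width 0.0004635345954963686 down [-1.3e-03 -8.0e-04 -1.0e+00] jaw [ 0.349  0.937 -0.001] F [-0.4 -0.5 -0.1]
start_hi [-13.8  -14.81   2.54]
start [ -0.   -14.79   2.55]
end [-0.02 -0.13  0.07]
sign [-0.03 -1.33  9.16]
0.019789162990296413 [[362.  229.1]]
0.005 [[359.9 263.2]]
```

View pics/s11.png

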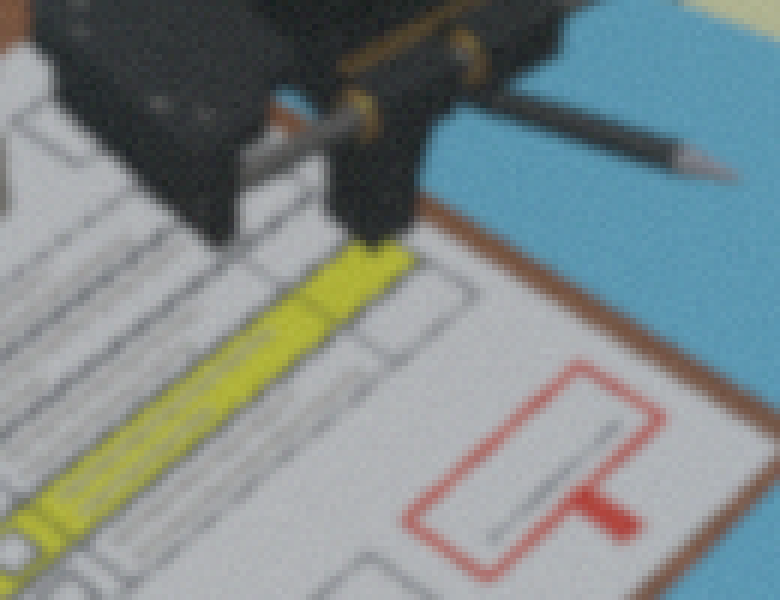

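The tips are over the last yellow cell, centred near crop (365,270), about 15 mm up. Next is the red-framed box.

Request:
{"method": "move_arm", "body": {"deltas": [[[0,-0.1,0.8,0],[0,-0.2,1.7,0],[0,-0.4,2.7,0],[0,-0.5,3.7,0],[0,-0.7,4.7,0],[0,-0.8,5.7,0],[0,-1,6.7,0],[0,-1.1,7.7,0],[0,-1.2,8.5,0],[0,-1.3,9.2,0],[0,-1.3,9.2,0],[0,-1.3,9.2,0]]]}}

```text
time: 14.55
tool_pos: [0.6232, 0.0965, 0.0116]
eef_rot: [0.695, 0.125, 0.696, -0.126]
force: [-0.9, 0.4, 1.0]
width: 0.0004
```

```bash
python3 - <<'E'
from g import *
rel(P)
s=manip.get_image("scene"); c=s["color"][200:300,310:440]; cv2.imwrite("pics/s12.png",cv2.resize(c,None,fx=6,fy=6,interpolation=3))
cv2.imwrite("pics/s13.png",s["color"])
t=manip.get_state()["tool_pos"]
for z in (t[2]+.008,.005): print(z,((w2p(s,[t[0],t[1],z])-[310,200])*6).round(1))
E
```

```text
14.55 [0.6232 0.0965 0.0116] width 0.00044304905173428097 down [-0.0018 -0.0011 -1.    ] jaw [ 0.35   0.937 -0.002] F [-0.9  0.4  1. ]
start_hi [-13.81 -13.45  -6.66]
start [-1.000e-02 -1.343e+01 -6.640e+00]
end [-0.03  1.23 -9.13]
sign [-0.04  0.04 -0.03]
0.01961918759585528 [[416.9 373.7]]
0.005 [[412.2 406.9]]
```

View pics/s12.png

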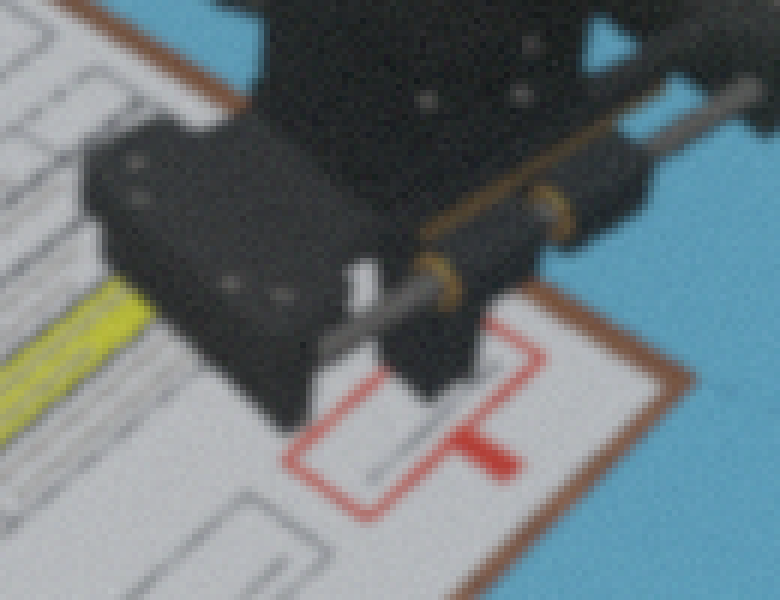

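View pics/s13.png

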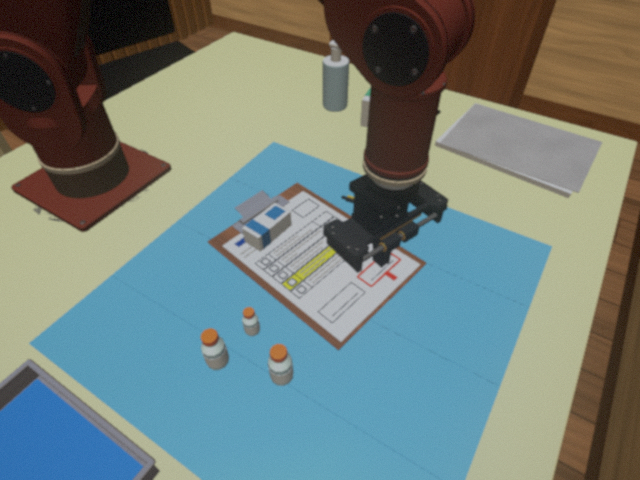

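Request:
{"method": "move_arm", "body": {"deltas": [[[0,0,0,0],[0,0,0,0],[0,0,0,0],[0,0,0,0],[0,0,0,0]]]}}

```text
time: 15.1
tool_pos: [0.623, 0.0968, 0.0116]
eef_rot: [0.695, 0.125, 0.696, -0.126]
force: [-0.0, 0.3, -0.7]
width: 0.0004
```

```bash
python3 - <<'E'
from g import *
rel(P)
a=cv2.imread("pics/scene0.png"); s=manip.get_image("scene")["color"]
df=cv2.absdiff(a,s).max(2)
for n,(x0,y0,x1,y1) in dict(vials=(195,300,300,390),carton=(240,200,295,250),pen=(375,195,415,222)).items(): print(n,(df[y0:y1,x0:x1]>40).sum())
print(manip.hand_in())
E
```

```text
15.1 [0.623  0.0968 0.0116] width 0.00042215588257079776 down [-1.8e-03 -9.0e-04 -1.0e+00] jaw [ 0.35   0.937 -0.001] F [-0.   0.3 -0.7]
start_hi [-13.81 -13.46  -6.64]
start [-1.000e-02 -1.344e+01 -6.620e+00]
end [-0.02  1.21 -9.1 ]
sign [-0.04  0.02 -0.01]
vials 0
carton 0
pen 935
the job is handed in; nothing more can be done
None
```

I ran the closed fingertips from over the yellow row's tick box to its last cell, then on to the red-framed signature box. I handed the job in there after about 15 s, with the fingers still pointing at the box.

**Final checks**
- The tool stood within 1 mm of the box centre I had measured. In the last picture the visible fingertips sat a few mm further towards +y, still inside the red frame.
- The force reading never rose above noise, about 1.5 N.
- The carton and all three vials are unchanged in the pictures. The pen showed as changed, but the arm was in front of it in the last view. I never went near it at low height, so its position is not confirmed by that picture.

**Disagreement on height:** the stated tip reach (17 mm beyond the TCP) did not match the pictures, which showed the tips about 8 mm behind the TCP.
- **Test:** I felt for the bare mat beyond the clipboard. There was no contact with the TCP down to 3 mm, where the stated tips would have been 14 mm inside the desk.
- **Choice:** I used the picture-based height, giving a gap of about 15 mm to the paper. The mat test alone guarantees only about 4 mm.
- **Extra moves before the trace:** to find this out I hovered over the tick box once and went to the mat and back. I crossed the form high up.

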